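# Index the rack camera one hole over to the purple-capped rack

## Task

The camera head has finished with the orange-capped rack. Hook a fingertip into the red pull ring on its swing arm and lift the spring index pin clear of its hole, swing the arm one hole round so that the camera head stands over the rack of purple-capped tubes, and let the pin spring fully home in that hole. Do not force or squeeze the ring or drag the arm with the pin still in, keep off the camera head, and leave the racks, jars, marker and timer standing as they are.

Things in the scene. Friction and masses are not known exactly. Their poses are not given: they have to be found in the camera images.
- ring_centre (a point): Centre of the red ring, rigid on the pin's outer end: 42 mm inside, 6 mm bar. It lies in the plane of the pin's axis (35 deg above level, outwards from the post along the arm) and the level line across the arm, so its hole faces up, leaning 35 deg to the post. A finger enters from above, straight down or tip leaning outwards, up to 25 mm through. Pin home: 103 mm from the post's axis, 278 mm up
- index_pin (a joint): lift of the spring index pin along its own axis (35 deg above level, outwards from the post), m: 0 home in a hole, clear of the whole collar from 0.010, end stop 0.018. The spring pulls it home with 3.5 N at 0, 5.5 N at 0.010, 7.5 N at 0.018. Let go between holes it rides on the collar at 0.007 to 0.010 and drops in at the next hole. Its round tip finds a hole within about 4 deg
- swing_arm (a joint): angle of the swing arm about its upright post, rad, counter-clockwise from above: 0 at the hole it starts in; the collar's five holes are 36 deg apart, at -1.257, -0.628, 0, 0.628 and 1.257. The pin locks it with about 0.02 play. With the pin lifted it turns freely (friction 0.06 N m) and stays where it is left
- pivot (a point): top of the 34 mm post, on the arm's upright turning axis, 254 mm above the table, in the middle of the ten-sided aluminium index collar (100 mm across, 225 to 246 mm up). The station's grey deck, 390 x 420 x 12 mm, reaches from 80 mm behind to 310 mm in front of the axis
- lens (a point): lens of the camera head, in the middle of its underside, 147 mm above the table and 230 mm from the post's axis, in the same direction from it as the ring
- camera_head: white camera head 70 x 62 mm, 60 mm high, hung at the outer end of the white swing arm (beam 32 mm wide, top 209 mm above the table). Origin 3 mm above the lens
- rack_purple: white rack 104 x 78 mm with 12 purple-capped tubes, 80 mm high, loose in one of the two outer nests of the deck, one hole to the left or one hole to the right of the start. Origin: middle of its underside, 230 mm from the post's axis; x along its length
- rack_orange: the same rack with orange-capped tubes, in the middle nest under the camera head at the start. Origin: middle of its underside
- rack_open: the same rack with 12 open glass tubes, 75 mm high, in the other outer nest. Origin: middle of its underside
- jar_a: specimen jar with a white screw cap, 52 mm across and 92 mm high, standing on the deck. Origin: middle of its underside
- jar_b: the same jar, standing on the bench to the left. Origin: middle of its underside
- marker: marker pen 130 mm long, 15 mm thick, lying on the deck along its x. Origin: its underside, at mid length
- timer: white bench timer 55 x 70 x 20 mm, lying on the bench to the right. Origin: middle of its underside

How it is judged:
By the outcome, as a careful person would: the job done as asked, in the order asked, and still so for the second after the job is handed in, with the robot touching nothing.
It also fails if it takes over 42 s, if anything falls off the work surface, if the arm or the gripper's body presses on something with over 40 N, if the wrist force passes 120 N, or if a joint passes its speed limit or range.

## Robot

A 6-joint arm with a two-finger parallel gripper is mounted at the origin on the work surface. World frame = base frame: x ahead of the robot, y to its left, z up, the work surface at z = 0. Lengths are in m, angles in rad, forces in N, time in s.
With the tool pointing down it reaches from about 0.275 to 0.725 m from the base axis. Payload 15.9 kg.
Tool frame: the origin (TCP) lies between the finger pads; the fingertips stand 8 mm ahead of it and the grasp point (between the pads) lies 11 mm behind it; z points along the fingers, y is the direction in which the jaws open and shut (so a half turn about z gives the same grasp; the last joint's range is limited). The gripper opens to 85 mm and grips with 20 to 120 N. Pads are 22 mm wide; open, the fingers measure 114 mm over their backs; the gripper's body (76 mm by 85 mm) begins 54 mm behind the grasp point. The pads swing forward as they close: fully open they stand 13 mm farther back than shut.
Start: joints at [-1.244, 0.213, -0.034, 1.323, 0, 1.571], TCP at [0.161, -0.474, 0.239] pointing down, gripper open.
Joint ranges: [-2.98, 2.98], [-0.74, 1.72], [-1.14, 1.35], [-2.1, 2.04], [-1.57, 1.44], [-3.14, 3.14]. Speed limits (rad/s): [1.89, 1.89, 2.39, 2.57, 3.14, 3.14].

## Interface

Orientations are given as a rotation vector (axis times angle).
In Python, from workcell import r gives the robot as it stands.
- The arm moves only by the tool apply_moves, never from a script. Its argument "increments" is a list that holds one entry, the list of rows, each a list of 7 numbers: the turn, a rotation vector about the tool's x, y, z in degrees, then the shift along the tool's x, y, z in cm, then the opening in per cent of the stroke, from 0 (shut) to 100 (fully open). In form: [[[ax, ay, az, x, y, z, jaw], ...]]. A call has 1 to 10 rows; each row is the pose to reach, as a shift and turn from the pose measured when the call began, along the tool's axes at that moment; what a row does not reach only later rows make up. A row lasts 1/12 s, in which the tool goes at most 41.7 mm and 7.16 degrees, less where a joint would pass 70% of its speed; a pose out of reach is approached as far as the arm can. A call with a gripper value outside its range is refused whole. The fingers move at their own pace and stop on an object; "force" is the grip in N (left out, the last holds). Time passes only in rows, so rows that repeat a pose let the fingers close. It gives the time, the measured TCP pose, the force and the opening at its end, in the units of the state.
- r.sense(): the state, without advancing time (a new reading comes with each control period).
- r.get_image(name): name is "side" or "top" or "wrist"; returns the picture (480x640x3 uint8, red, green, blue); there is no depth.
- r.camera_info(name): a dict with "fx", "fy", "cx", "cy" (pixels), "extrinsics" (4x4, takes a point from world to camera coordinates). Camera axes: x right, y down, z forward; pixel columns grow to the right and rows downward; lengths in m; the calibration is good to about 2 mm. The wrist camera is an equidistant fisheye: a pixel r from the principal point sees the ray r / f radians off the axis. A picture is of the moment at which its call begins: read the wrist's pose just before it. camera_info takes no time and is no camera call; for the wrist camera it gives the pose at the moment of the call.
- r.hand_in(): hands the job in, once; it reports no verdict.
Trained networks look in the newest picture that a camera, given by its name, has taken for a name from the list of things; names that differ only in an ending like _2 or _b are one class to them, and where a whole thing is asked for, a point or a joint stands for the part that bears it (a point fixed in the world has none). Each returns a list of dicts, best first, with "conf" (0 to 1); they miss things now and then, are a little off and sometimes report something else, mostly with a low value. They report only what shows in the picture. A call takes as long as a camera call.
- r.look_for(camera, query): "at" ([column, row] as shares, 0 to 1, of the picture: columns of its width, rows of its height, amid what is visible of it).
- r.cut_out(camera, query): "region" (480x640 bool, what is visible of it) and "at" ([column, row] as shares, 0 to 1, of the picture: columns of its width, rows of its height, amid what is visible of it).
The state is a dict: "time": time; "q": joint angles; "dq": joint speeds; "joint_efforts": joint torques, N m; "position": TCP position; "orientation": TCP orientation; "force": force on the tool from outside, world axes, zero at the start; "ft_torque": the same for the moment, N m; "grip_width": finger opening in m.
Only numpy, scipy, OpenCV 4.12 (cv2) and the standard library are available. Lean on these libraries where they do the work, as an engineer would, in place of code of your own. Each camera call takes 0.05 s, during which the arm holds its last target. There are 200 camera calls.

## Working session

There is one attempt and no reset: what is moved stays moved. The work goes in short steps, Python scripts to look and compute and a tool call to move; the robot and the scene stay as the last step left them, time stands still between calls to the robot, and variables do not carry over. Pictures are saved under pics/ and viewed, about 8 in all and at most 12, crops included, and the job is handed in when it is done.

Besides the shell and the picture viewer there is one more tool, called after ">>>" as name(argument=value, ...), one argument or row to a line, values as JSON. apply_moves: Moves the arm, as the interface text tells. Its arguments: {"type":"object","properties":{"increments":{"type":"array","items":{"type":"array","items":{"type":"array","items":{"type":"number"}}}},"force":{"type":"number"}},"required":["increments"]}

```bash
mkdir -p pics; ls; python3 - <<'E'
from workcell import r
import cv2,numpy as np
for n in ["side","top"]:
    im=r.get_image(n); cv2.imwrite(f"pics/{n}0.png",im[:,:,::-1])
    c=r.camera_info(n); print(n,c["fx"],c["fy"],c["cx"],c["cy"],np.round(c["extrinsics"],4).tolist())
    for q in ["ring_centre","pivot","lens","camera_head","rack_purple","rack_orange","rack_open","jar_a"]:
        print(q,[(round(d["conf"],2),np.round(np.array(d["at"])*[640,480],1).tolist()) for d in r.look_for(n,q)[:3]])
print(r.sense())
E
```

```text
pics
side 559.8979422091567 559.8979422091567 322.7894252367811 233.96499829920154 [[-0.9613, -0.2753, -0.0058, 0.5357], [-0.1623, 0.5834, -0.7958, 0.2115], [0.2225, -0.7641, -0.6055, 1.5467], [0.0, 0.0, 0.0, 1.0]]
ring_centre []
pivot [(0.58, [321.9, 277.7])]
lens [(0.77, [262.6, 230.4])]
camera_head [(0.77, [265.6, 228.1])]
rack_purple [(0.91, [299.7, 244.1])]
rack_orange [(0.8, [272.0, 259.9])]
rack_open [(0.85, [266.1, 296.3]), (0.51, [317.4, 201.3])]
jar_a [(0.9, [298.3, 430.7]), (0.74, [335.0, 308.5])]
top 437.89615419618906 437.89615419618906 313.6484130059412 237.13489752912778 [[0.0093, -0.9999, 0.01, 0.0116], [-0.9962, -0.0102, -0.0864, 0.5418], [0.0865, -0.0092, -0.9962, 1.3179], [0.0, 0.0, 0.0, 1.0]]
ring_centre []
pivot [(0.72, [306.6, 229.4])]
lens []
camera_head [(0.84, [306.2, 168.8]), (0.71, [350.6, 195.0]), (0.6, [133.2, 265.0])]
rack_purple [(0.85, [352.2, 196.1])]
rack_orange [(0.75, [313.2, 191.9])]
rack_open [(0.81, [265.8, 196.6])]
jar_a [(0.68, [256.1, 256.6]), (0.61, [134.0, 265.3])]
{'time': 0.9, 'q': array([-1.24403783e+00,  2.12914268e-01, -3.43991240e-02,  1.32348835e+00,
        2.77635818e-05,  1.57082094e+00]), 'dq': array([-0.00016043,  0.00044829,  0.0006671 , -0.00153265,  0.00175832,
        0.00014128]), 'joint_efforts': array([-4.05640545e-03, -6.85947633e+01,  4.87329841e+01,  1.11657635e-03,
       -3.28716960e-04,  2.09617514e-05]), 'position': array([ 0.16049257, -0.47353263,  0.23929905]), 'orientation': array([-3.09975348e+00, -5.10950895e-01, -4.16470304e-05]), 'force': array([ 0.2007069 ,  0.13351629, -0.37511934]), 'ft_torque': array([ 0.00185871,  0.00183037, -0.03136753]), 'grip_width': 0.08538282149755022}
```

```bash
python3 - <<'E'
import cv2,numpy as np
a=cv2.imread("pics/top0.png")[120:300,220:420]; b=cv2.imread("pics/side0.png")[160:340,200:400]
cv2.imwrite("pics/c0.png",np.vstack([cv2.resize(a,(660,594))[:300*2-0]])); 
cv2.imwrite("pics/c0.png",cv2.resize(np.hstack([a,b]),(800,360),interpolation=cv2.INTER_CUBIC))
E
```

```text
(no output)
```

View pics/c0.png

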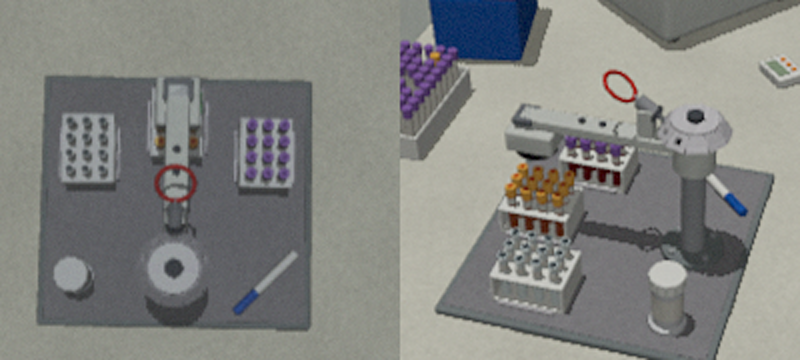

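View pics/side0.png

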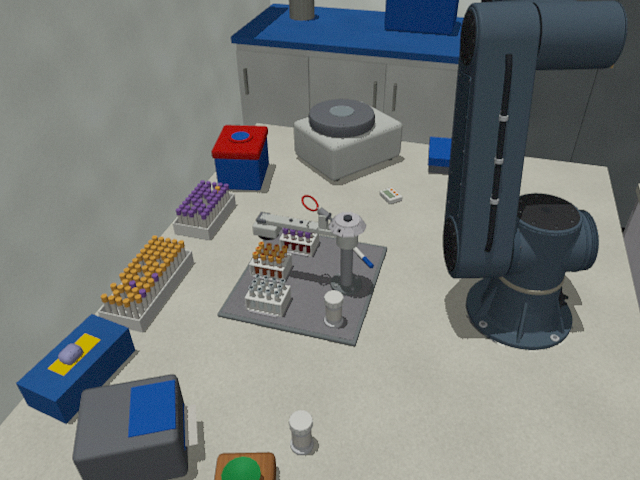

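```bash
cat >h.py <<'E'
from workcell import r
import cv2,numpy as np
from scipy.optimize import least_squares
C={n:r.camera_info(n) for n in("side","top")}
def proj(c,P):
    p=c["extrinsics"]@np.append(P,1); return np.array([c["fx"]*p[0]/p[2]+c["cx"],c["fy"]*p[1]/p[2]+c["cy"]])
def tri(px,z=None):
    f=lambda P:np.concatenate([proj(C[n],P)-px[n] for n in px]+([[ (P[2]-z)*1000]] if z else []))
    s=least_squares(f,[.5,0,.2]); return s.x,s.fun
def red(im,box):
    x0,y0,x1,y1=box; a=im.astype(int); m=(a[...,0]>110)&(a[...,1]<80)&(a[...,2]<80)
    k=np.zeros_like(m); k[y0:y1,x0:x1]=m[y0:y1,x0:x1]; ys,xs=np.nonzero(k)
    return cv2.fitEllipse(np.c_[xs,ys].astype(np.float32)),len(xs)
def dark(im,c,w=8):
    g=im.sum(2)[c[1]-w:c[1]+w,c[0]-w:c[0]+w]; ys,xs=np.nonzero(g<170); return [xs.mean()+c[0]-w,ys.mean()+c[1]-w],len(xs)
E
python3 - <<'E'
from h import *
T=cv2.imread("pics/top0.png")[:,:,::-1]; S=cv2.imread("pics/side0.png")[:,:,::-1]
et,n1=red(T,(285,190,330,230)); es,n2=red(S,(295,190,325,215)); print(et,n1,es,n2)
dt,a=dark(T,(307,254)); ds,b=dark(S,(348,217)); print(dt,a,ds,b)
ring=tri({"top":np.array(et[0]),"side":np.array(es[0])}); print("ring",ring)
print(tri({"top":np.array(et[0])},.278))
print("post",tri({"top":np.array(dt),"side":np.array(ds)}),tri({"top":np.array(dt)},.254))
def deck(n,p,z): 
    return tri({n:np.array(p)},z)[0]
for nm,p in [("purple",(352.2,196.1)),("open",(265.8,196.6))]: print(nm,deck("top",p,.085))
E
```

```text
((307.3183898925781, 211.21461486816406), (17.295015335083008, 18.232988357543945), 92.09569549560547) 47 ((309.61663818359375, 202.71356201171875), (11.068354606628418, 18.26874542236328), 133.16946411132812) 58
[np.float64(307.0), np.float64(251.5)] 2 [np.float64(347.4), np.float64(218.95)] 20
ring (array([0.5831485 , 0.03539951, 0.27697721]), array([ 0.10344294,  0.50296605, -0.53967745, -0.07992719]))
(array([0.58426124, 0.03566478, 0.278     ]), array([0., 0., 0.]))
post (array([0.48210025, 0.03487963, 0.24330418]), array([ 0.26176881,  1.39198175, -1.46215039, -0.1259914 ])) (array([0.48507211, 0.03552432, 0.254     ]), array([-4.54747351e-13, -3.41060513e-13,  0.00000000e+00]))
purple [ 0.65895635 -0.09502472  0.085     ]
open [0.65462788 0.15940818 0.085     ]
```

```bash
cat >>h.py <<'E'
from scipy.spatial.transform import Rotation as Ro
POST=np.array([.4813,.0353]); RADIUS=.103; ZR=.278
def ringpos(phi,lift=0):
    u=np.array([np.cos(phi)*np.cos(.6109),np.sin(phi)*np.cos(.6109),np.sin(.6109)])
    return np.r_[POST+RADIUS*np.array([np.cos(phi),np.sin(phi)]),ZR]+lift*u,u
def tool(phi,tilt=30):   # x outward, tip leaning outwards
    return Ro.from_euler('z',phi)*Ro.from_matrix(np.diag([1.,-1,-1]))*Ro.from_euler('y',tilt,degrees=True)
def delta(p,R):
    s=r.sense(); R0=Ro.from_rotvec(s["orientation"])
    print("turn",np.round((R0.inv()*R).as_rotvec(degrees=True),1),"shift cm",np.round(R0.inv().apply(p-s["position"])*100,2))
def goal(phi,lift,depth,tilt=30,du=0.,dt=0.): # depth: tip beyond ring plane along tool z
    p,u=ringpos(phi,lift); R=tool(phi,tilt); z=R.as_matrix()[:,2]
    return p+(depth-.008)*z+du*u+dt*np.array([-np.sin(phi),np.cos(phi),0]),R
E
python3 - <<'E'
from h import *
print(tool(0).as_matrix()[:,2])
delta(*goal(0,0,-.11))
E
```

```text
[ 0.5        0.        -0.8660254]
turn [-4.9 29.7 18.3] shift cm [ 50.88 -36.48 -14.09]
```

>>> apply_moves(
  increments=[
    [[0, 0, 0, 1, 0, -4, 0], [0, 0, 0, 3, -2, -8, 0], [0, 6, 4, 8, -6, -12, 0], [-1, 10, 6, 14, -10, -14, 0], [-2, 15, 9, 20, -14, -14, 0], [-3, 20, 12, 26, -19, -14, 0], [-4, 25, 15, 32, -23, -14, 0], [-4.9, 29.7, 18.3, 50.9, -36.5, -14.1, 0], [-4.9, 29.7, 18.3, 50.9, -36.5, -14.1, 0], [-4.9, 29.7, 18.3, 50.9, -36.5, -14.1, 0]],
  ],
  force=60,
)

```text
time: 1.73
position: [0.3569, -0.1981, 0.371]
orientation: [3.033, -0.003, 0.814]
force: [0.1, -1.1, 0.2]
grip_width: 0.0005
```

```bash
python3 - <<'E'
from h import *
print(r.sense()["position"]); delta(*goal(0,0,-.11))
E
```

```text
[ 0.35687652 -0.19811249  0.37101781]
turn [ 0.1 -0.  -0.1] shift cm [ 15.   -23.38   7.6 ]
```

>>> apply_moves(
  increments=[
    [[0, 0, 0, 15, -23.4, 7.6, 0], [0, 0, 0, 15, -23.4, 7.6, 0], [0, 0, 0, 15, -23.4, 7.6, 0], [0, 0, 0, 15, -23.4, 7.6, 0], [0, 0, 0, 15, -23.4, 7.6, 0], [0, 0, 0, 15, -23.4, 7.6, 0], [0, 0, 0, 15, -23.4, 7.6, 0], [0, 0, 0, 15, -23.4, 7.6, 0], [0, 0, 0, 15, -23.4, 7.6, 0], [0, 0, 0, 15, -23.4, 7.6, 0]],
  ],
)

```text
time: 2.57
position: [0.5265, 0.0158, 0.3795]
orientation: [-3.025, -0.045, -0.809]
force: [0.5, 0.4, 0.3]
grip_width: -0.0002
```

```bash
python3 - <<'E'
from h import *
delta(*goal(0,0,-.11))
c=r.camera_info("wrist"); im=r.get_image("wrist"); cv2.imwrite("pics/w1.png",im[:,:,::-1])
print({k:c[k] for k in("fx","fy","cx","cy")},np.round(c["extrinsics"],5).tolist(), r.sense()["position"])
E
```

```text
turn [-1.   0.1  1.5] shift cm [-0.02 -1.96 -0.08]
{'fx': 371.64829954431775, 'fy': 371.64829954431775, 'cx': 322.6271653159296, 'cy': 239.08882603554903} [[0.0308, -0.99953, -0.00045, -0.00099], [-0.97062, -0.0298, -0.23876, 0.63264], [0.23863, 0.00779, -0.97108, 0.39216], [0.0, 0.0, 0.0, 1.0]] [0.52574817 0.01478387 0.37975179]
```

View pics/w1.png

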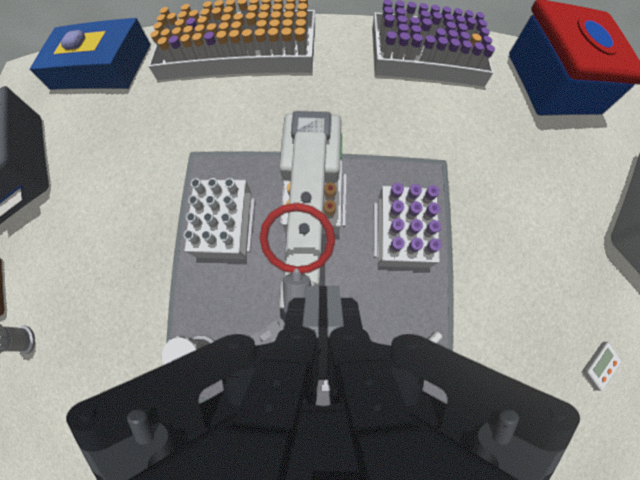

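```bash
cat >>h.py <<'E'
def wproj(E,c,P):
    p=P@E[:3,:3].T+E[:3,3]; rr=np.hypot(p[:,0],p[:,1]); th=np.arctan2(rr,p[:,2]); return np.c_[c["cx"]+c["fx"]*th*p[:,0]/rr,c["cy"]+c["fy"]*th*p[:,1]/rr]
def ringfit(im,E,c,phi,p0,box):
    a=im.astype(int); m=(a[...,0]>110)&(a[...,1]<80)&(a[...,2]<80); k=np.zeros_like(m); x0,y0,x1,y1=box; k[y0:y1,x0:x1]=m[y0:y1,x0:x1]
    ys,xs=np.nonzero(k); q=np.c_[xs,ys].astype(float); t=np.linspace(0,2*np.pi,180,endpoint=False)
    from scipy.spatial import cKDTree
    def f(v):
        phi_=v[3]; u=np.array([np.cos(phi_)*.8192,np.sin(phi_)*.8192,.5736]); w=np.array([-np.sin(phi_),np.cos(phi_),0])
        C_=v[:3]+.024*(np.cos(t)[:,None]*u+np.sin(t)[:,None]*w)
        px=wproj(E,c,C_); d,i=cKDTree(px).query(q); dd=q-px[i]; o=px[i]-px.mean(0); o/=np.linalg.norm(o,axis=1)[:,None]
        return np.r_[(dd*o).sum(1),(v[3]-phi)*500]
    s=least_squares(f,np.r_[p0,phi],diff_step=1e-4); return s.x,np.sqrt((s.fun**2).mean()),len(q)
E
python3 - <<'E'
from h import *
E=np.array([[0.0308,-0.99953,-0.00045,-0.00099],[-0.97062,-0.0298,-0.23876,0.63264],[0.23863,0.00779,-0.97108,0.39216]])
c={'fx':371.648,'cx':322.627,'fy':371.648,'cy':239.089}
im=cv2.imread("pics/w1.png")[:,:,::-1]
print(ringfit(im,E,c,0.,np.array([.584,.0355,.278]),(250,195,345,280)))
# arm heading: beam holes & pin tail pixels -> level rays
def ray(px,z):
    d=(np.array(px)-[c["cx"],c["cy"]])/c["fx"]; th=np.hypot(*d); v=np.r_[np.sin(th)*d/th,np.cos(th)]
    o=-E[:,:3].T@E[:,3]; v=E[:,:3].T@v; return o+v*(z-o[2])/v[2]
for p in [(304.5,229),(306.5,197)]: print("beamhole",ray(p,.209))
for p in [(414,218)]: print("purple",ray(p,.092))
for p in [(213,217)]: print("open",ray(p,.087))
c2=r.camera_info("wrist"); im=r.get_image("wrist"); s=r.sense()
print(ringfit(im,c2["extrinsics"],c2,0.,np.array([.584,.0355,.278]),(200,170,400,285)), s["position"])
cv2.imwrite("pics/w2.png",im[:,:,::-1])
delta(*goal(0,0,-.05))
E
```

```text
(array([ 5.82674374e-01,  3.52217939e-02,  2.77089622e-01, -4.38127412e-04]), np.float64(2.4180471784297897), 1422)
beamhole [0.60870381 0.03402228 0.209     ]
beamhole [0.63945468 0.0335423  0.209     ]
purple [ 0.6595564  -0.09618772  0.092     ]
open [0.6548295  0.16073279 0.087     ]
(array([5.82475518e-01, 3.48038372e-02, 2.79136830e-01, 5.30778107e-04]), np.float64(3.53071337126505), 1428) [0.52540951 0.01413284 0.37999829]
turn [-0.9  0.   1.3] shift cm [ 0.05 -2.02  6.01]
```

```bash
sed -i 's/POST=.*; RAD/POST=np.array([.4798,.0360]); RAD/' h.py; python3 - <<'E'
from h import *
delta(*goal(-.01,0,-.02))
E
```

```text
turn [-1.2  0.   1.8] shift cm [-0.08 -1.96  8.93]
```

>>> apply_moves(
  increments=[
    [[-1.2, 0, 1.8, -0.1, -2, 0, 0], [-1.2, 0, 1.8, -0.1, -2, 2, 0], [-1.2, 0, 1.8, -0.1, -2, 4, 0], [-1.2, 0, 1.8, -0.1, -2, 6, 0], [-1.2, 0, 1.8, -0.1, -2, 8, 0], [-1.2, 0, 1.8, -0.1, -2, 8.9, 0], [-1.2, 0, 1.8, -0.1, -2, 8.9, 0], [-1.2, 0, 1.8, -0.1, -2, 8.9, 0], [-1.2, 0, 1.8, -0.1, -2, 8.9, 0]],
  ],
)

```text
time: 3.42
position: [0.5689, 0.0131, 0.3039]
orientation: [-3.027, -0.036, -0.814]
force: [-0.5, -0.3, 0.5]
grip_width: -0.0001
```

```bash
python3 - <<'E'
from h import *
delta(*goal(-.01,0,-.02))
c=r.camera_info("wrist"); im=r.get_image("wrist"); cv2.imwrite("pics/w3.png",im[:,:,::-1][120:400,170:470])
x=cv2.resize(im[:,:,::-1][120:345,170:470],(800,600),interpolation=cv2.INTER_CUBIC)
E=c["extrinsics"];R=np.linalg.inv(E)
# tcp tip projection
s=r.sense();z=Ro.from_rotvec(s["orientation"]).as_matrix()[:,2]
print("tip px",wproj(E,c,np.array([s["position"]+.008*z])), s["force"])
t=np.linspace(0,2*np.pi,60);p,u=ringpos(-.01);w=np.array([.01,1,0])
px=wproj(E,c,p+.024*(np.cos(t)[:,None]*u+np.sin(t)[:,None]*w))
for q in px: cv2.circle(x,tuple(int(v) for v in (q-[170,120])*800/300),2,(0,255,0),-1)
cv2.imwrite("pics/w3.png",x)
E
```

```text
turn [-1.  -0.1  1.7] shift cm [-0.05 -2.2   0.17]
tip px [[320.51451564 305.09445923]] [-0.15300944  0.69810573  0.87731607]
```

View pics/w3.png

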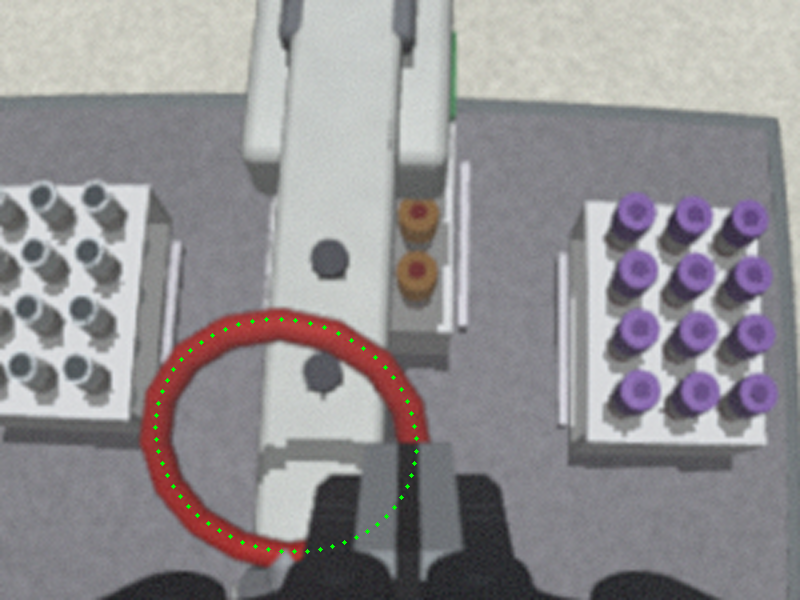

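```bash
python3 - <<'E'
from h import *
s=r.sense();print(np.round(s["q"],3),np.round(s["joint_efforts"],2))
print(Ro.from_rotvec(s["orientation"]).as_matrix().round(3))
E
```

```text
[ 2.300e-02 -1.080e-01 -3.640e-01  7.890e-01  1.000e-03  3.141e+00] [ -0.19 -45.16  55.49  -7.27   0.     0.  ]
[[ 0.865  0.024  0.501]
 [ 0.021 -1.     0.013]
 [ 0.501 -0.001 -0.865]]
```

>>> apply_moves(
  increments=[
    [[0, 0, -7, 0, -0.5, -1, 0], [0, 0, -14, 0, -1.5, -1, 0], [0, 0, -21, 0, -2.2, -1, 0], [0, 0, -28, 0, -2.2, -1, 0], [0, 0, -35, 0, -2.2, -1, 0], [0, 0, -42, 0, -2.2, -1, 0], [0, 0, -49, 0, -2.2, -1, 0], [0, 0, -56, 0, -2.2, -1, 0], [0, 0, -63, 0, -2.2, -1, 0], [0, 0, -70, 0, -2.2, -1, 0]],
  ],
)

```text
time: 4.3
position: [0.5635, 0.0351, 0.314]
orientation: [2.252, 1.627, 0.618]
force: [-0.1, 0.9, -1.3]
grip_width: -0.0004
```

>>> apply_moves(
  increments=[
    [[0, 0, -7, 0, 0, 0, 0], [0, 0, -14, 0, 0, 0, 0], [0, 0, -21, 0, 0, 0, 0], [0, 0, -28, 0, 0, 0, 0], [0, 0, -35, 0, 0, 0, 0], [0, 0, -42, 0, 0, 0, 0], [0, 0, -49, 0, 0, 0, 0], [0, 0, -56, 0, 0, 0, 0], [0, 0, -63, 0, 0, 0, 0], [0, 0, -70, 0, 0, 0, 0]],
  ],
)

```text
time: 5.13
position: [0.5635, 0.035, 0.3153]
orientation: [0.857, 2.492, 0.249]
force: [0.3, -0.8, -0.2]
grip_width: -0.0001
```

```bash
cat >>h.py <<'E'
_t=tool
def tool(phi,tilt=30): return _t(phi,tilt)*Ro.from_euler('z',180,degrees=True)
E
python3 - <<'E'
from h import *
delta(*goal(-.01,0,-.02)); print(r.sense()["q"].round(2))
E
```

```text
turn [  1.1  -0.1 -37.6] shift cm [ 0.15 -0.13  1.39]
[ 0.08 -0.12 -0.35  0.81 -0.03  0.73]
```

>>> apply_moves(
  increments=[
    [[0.3, 0, -7, 0.1, -0.1, 0, 0], [0.5, 0, -14, 0.1, -0.1, 0, 0], [0.7, 0, -21, 0.1, -0.1, 0, 0], [1, 0, -28, 0.1, -0.1, 0, 0], [1.1, 0, -35, 0.15, -0.1, 0.5, 0], [1.1, -0.1, -37.6, 0.15, -0.1, 1, 0], [1.1, -0.1, -37.6, 0.15, -0.13, 1.4, 0], [1.1, -0.1, -37.6, 0.15, -0.13, 1.4, 0], [1.1, -0.1, -37.6, 0.15, -0.13, 1.4, 0]],
  ],
)

```text
time: 5.88
position: [0.5688, 0.035, 0.3027]
orientation: [0.017, 2.617, -0.003]
force: [1.0, -0.3, -0.0]
grip_width: 0.0
```

```bash
cat >>h.py <<'E'
def overlay(name,phi,box=(170,120,470,345)):
    c=r.camera_info("wrist"); im=r.get_image("wrist"); x0,y0,x1,y1=box; k=800/(x1-x0)
    x=cv2.resize(im[:,:,::-1][y0:y1,x0:x1],None,fx=k,fy=k,interpolation=cv2.INTER_CUBIC)
    t=np.linspace(0,2*np.pi,60);p,u=ringpos(phi);w=np.array([-np.sin(phi),np.cos(phi),0])
    px=wproj(c["extrinsics"],c,p+.024*(np.cos(t)[:,None]*u+np.sin(t)[:,None]*w))
    for q in px: cv2.circle(x,tuple(int(v) for v in (q-[x0,y0])*k),2,(0,255,0),-1)
    cv2.imwrite(f"pics/{name}.png",x)
E
python3 - <<'E'
from h import *
delta(*goal(-.01,0,-.02)); print(r.sense()["q"].round(2)); overlay("w4",-.01)
delta(*goal(-.01,0,.0165,du=-.001))
E
```

```text
turn [-0.   0.  -0.2] shift cm [0.02 0.01 0.04]
[ 0.09 -0.1  -0.36  0.79 -0.05  0.09]
turn [-0.   0.  -0.2] shift cm [0.13 0.01 3.7 ]
```

View pics/w4.png

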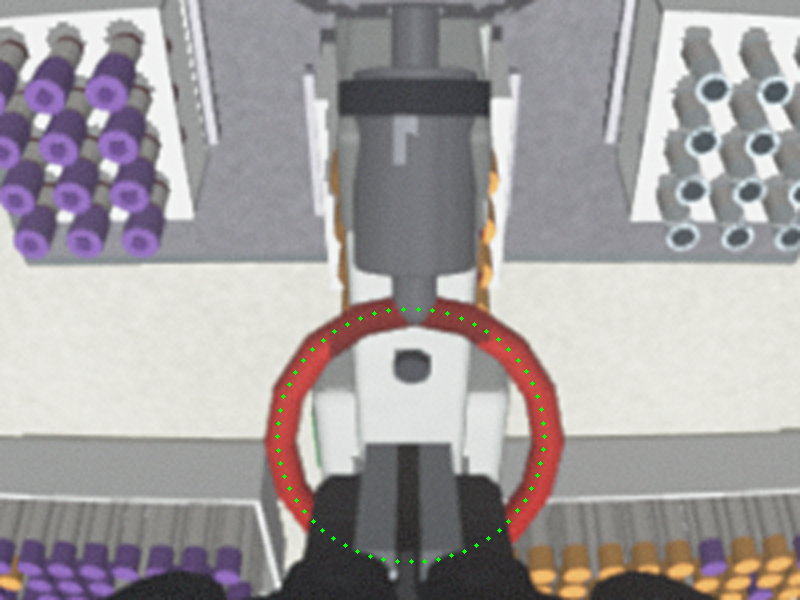

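>>> apply_moves(
  increments=[
    [[0, 0, 0, 0.1, 0, 0.5, 0], [0, 0, 0, 0.1, 0, 1, 0], [0, 0, 0, 0.1, 0, 1.5, 0], [0, 0, 0, 0.1, 0, 2, 0], [0, 0, 0, 0.1, 0, 2.5, 0], [0, 0, 0, 0.1, 0, 3, 0], [0, 0, 0, 0.1, 0, 3.4, 0], [0, 0, 0, 0.1, 0, 3.7, 0], [0, 0, 0, 0.1, 0, 3.7, 0]],
  ],
)

```text
time: 6.68
position: [0.5865, 0.0348, 0.2694]
orientation: [0.017, 2.618, -0.003]
force: [-0.1, 0.2, 0.5]
grip_width: 0.0001
```

```bash
python3 - <<'E'
from h import *
R=Ro.from_rotvec(r.sense()["orientation"])
print("u in tool",R.inv().apply(ringpos(-.01)[1]))
s=r.sense();print(s["force"].round(1)); overlay("w5",-.01)
im=r.get_image("side"); cv2.imwrite("pics/s5.png",cv2.resize(im[140:320,230:430,::-1],(800,720))[:600])
delta(*goal(-.01,0,.0165))
E
```

```text
u in tool [-0.9961842   0.00261829 -0.0872364 ]
[-0.1  0.2  0.5]
turn [-0.   0.  -0.2] shift cm [-0.07  0.01 -0.01]
```

View pics/s5.png

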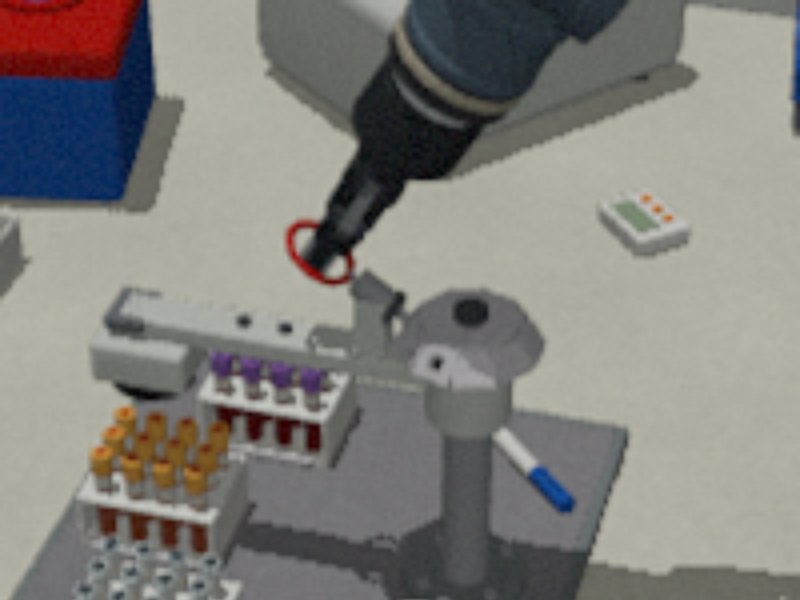

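>>> apply_moves(
  increments=[
    [[0, 0, 0, -0.2, 0, -0.02, 0], [0, 0, 0, -0.4, 0, -0.03, 0], [0, 0, 0, -0.6, 0, -0.05, 0], [0, 0, 0, -0.7, 0, -0.06, 0], [0, 0, 0, -0.7, 0, -0.06, 0]],
  ],
)

```text
time: 7.2
position: [0.5926, 0.0348, 0.2745]
orientation: [0.017, 2.617, -0.003]
force: [-0.7, 0.2, 0.7]
grip_width: -0.0001
```

>>> apply_moves(
  increments=[
    [[0, 0, 0, -0.1, 0, -0.01, 0], [0, 0, 0, -0.2, 0, -0.02, 0], [0, 0, 0, -0.3, 0, -0.03, 0], [0, 0, 0, -0.3, 0, -0.03, 0]],
  ],
)

```text
time: 7.53
position: [0.5948, 0.0348, 0.276]
orientation: [0.017, 2.618, -0.003]
force: [-3.4, -0.1, -1.8]
grip_width: 0.0
```

>>> apply_moves(
  increments=[
    [[0, 0, 0, -0.15, 0, -0.01, 0], [0, 0, 0, -0.3, 0, -0.03, 0], [0, 0, 0, -0.45, 0, -0.04, 0], [0, 0, 0, -0.6, 0, -0.05, 0], [0, 0, 0, -0.75, 0, -0.07, 0], [0, 0, 0, -0.9, 0, -0.08, 0], [0, 0, 0, -0.9, 0, -0.08, 0], [0, 0, 0, -0.9, 0, -0.08, 0]],
  ],
)

```text
time: 8.2
position: [0.6021, 0.0347, 0.2811]
orientation: [0.017, 2.618, -0.003]
force: [-4.8, 0.2, -2.1]
grip_width: 0.0001
```

```bash
cat >>h.py <<'E'
def fu(phi,n=4):
    f=[]
    for _ in range(n): f.append(r.sense()["force"]); r.get_image("top")
    f=np.mean(f,0); u=ringpos(phi)[1]; t=np.array([-np.sin(phi),np.cos(phi),0]); print("F",f.round(2),"along u",round(f@u,2),"tang",round(f@t,2))
E
python3 - <<'E'
from h import *
fu(-.01); overlay("w6",-.01); print(r.sense()["position"])
E
```

```text
F [-4.89  0.34 -1.86] along u -5.07 tang 0.29
[0.60205392 0.03465252 0.28099061]
```

View pics/w6.png

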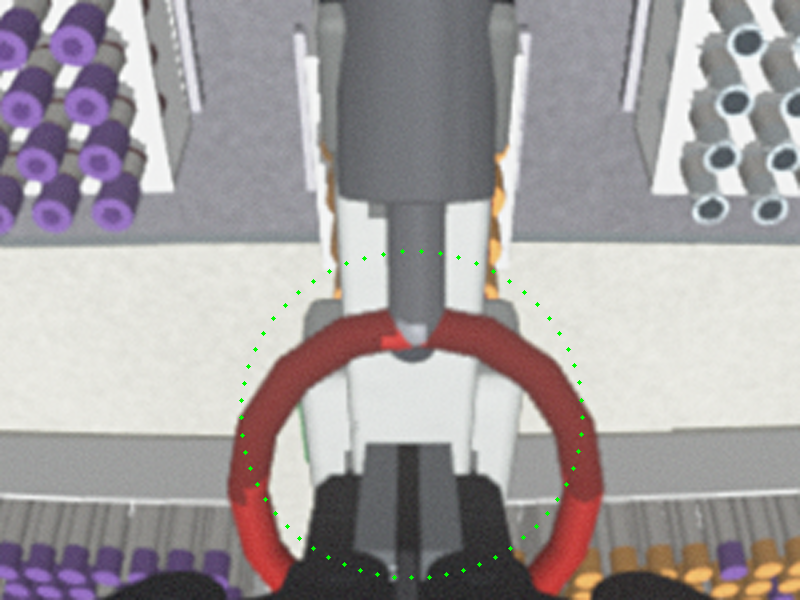

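>>> apply_moves(
  increments=[
    [[0, 0, 0, -0.15, 0, -0.01, 0], [0, 0, 0, -0.3, 0, -0.03, 0], [0, 0, 0, -0.4, 0, -0.04, 0], [0, 0, 0, -0.4, 0, -0.04, 0], [0, 0, 0, -0.4, 0, -0.04, 0]],
  ],
)

```text
time: 8.87
position: [0.6051, 0.0346, 0.283]
orientation: [0.017, 2.619, -0.003]
force: [-5.4, 0.7, -2.3]
grip_width: 0.0003
```

```bash
cat >>h.py <<'E'
def wring(phi,lift):
    c=r.camera_info("wrist"); im=r.get_image("wrist"); p,u=ringpos(phi,lift)
    v,e,n=ringfit(im,c["extrinsics"],c,phi,p,(190,150,450,345)); d=v[:3]-ringpos(phi)[0]; w=np.array([-np.sin(phi),np.cos(phi),0])
    print("ringfit",v.round(4),"rms",round(e,2),"lift",round(d@u*1000,1),"tang mm",round(d@w*1000,1)); return v
E
python3 - <<'E'
from h import *
fu(-.01); wring(-.01,.013); s=r.sense(); print(s["position"])
POSE=s["position"]-ringpos(-.01)[0]
# lateral offset in arm frame
phi0=-.01; Rz=Ro.from_euler('z',-phi0); off=Rz.apply(s["position"]-np.r_[POST,0]); print("armframe off",off.round(4))
R0=Ro.from_rotvec(s["orientation"])
for a in np.arange(-4,-41,-4):
    Z=Ro.from_euler('z',a,degrees=True); p=Z.apply(s["position"]-np.r_[POST,0])+np.r_[POST,0]; R=Z*R0
    print(a,np.round((R0.inv()*R).as_rotvec(degrees=True),1).tolist(),np.round(R0.inv().apply(p-s["position"])*100,2).tolist())
E
```

```text
F [-5.85  0.15 -2.18] along u -6.05 tang 0.09
ringfit [ 0.5936  0.0352  0.2863 -0.0135] rms 4.03 lift 13.6 tang mm 0.4
[0.60504465 0.03461014 0.283048  ]
armframe off [ 1.253e-01 -1.000e-04  2.830e-01]
-4 [2.0, -0.0, 3.5] [0.02, -0.87, -0.02]
-8 [4.0, -0.0, 6.9] [0.1, -1.74, -0.06]
-12 [6.0, -0.0, 10.4] [0.23, -2.6, -0.14]
-16 [8.0, -0.0, 13.9] [0.41, -3.45, -0.24]
-20 [10.0, -0.0, 17.3] [0.65, -4.29, -0.38]
-24 [12.0, -0.0, 20.8] [0.93, -5.1, -0.54]
-28 [14.0, -0.0, 24.3] [1.26, -5.88, -0.73]
-32 [16.0, -0.0, 27.7] [1.64, -6.64, -0.95]
-36 [18.0, -0.0, 31.2] [2.06, -7.37, -1.19]
-40 [20.0, -0.0, 34.7] [2.53, -8.06, -1.46]
```

>>> apply_moves(
  increments=[
    [[0.5, 0, 0.9, 0, -0.22, 0, 0], [1, 0, 1.7, 0.01, -0.43, -0.01, 0], [2, 0, 3.5, 0.02, -0.87, -0.02, 0], [3, 0, 5.2, 0.06, -1.31, -0.04, 0], [4, 0, 6.9, 0.1, -1.74, -0.06, 0], [5, 0, 8.7, 0.16, -2.17, -0.1, 0], [6, 0, 10.4, 0.23, -2.6, -0.14, 0], [7, 0, 12.1, 0.32, -3.03, -0.19, 0], [8, 0, 13.9, 0.41, -3.45, -0.24, 0], [8, 0, 13.9, 0.41, -3.45, -0.24, 0]],
  ],
)

```text
time: 9.95
position: [0.5996, 0.0, 0.2828]
orientation: [0.385, 2.595, -0.102]
force: [-6.4, 3.6, -2.2]
grip_width: 0.0004
```

```bash
python3 - <<'E'
from h import *
ph=-.01-np.radians(16)
fu(ph,2); wring(ph,.013); s=r.sense(); print(s["position"])
Rz=Ro.from_euler('z',-ph); print("armframe",Rz.apply(s["position"]-np.r_[POST,0]).round(4))
R0=Ro.from_rotvec(s["orientation"])
for a in [-20,-24,-28,-32,-36,-38]:
    b=-.01+np.radians(a); Z=Ro.from_euler('z',b); p=Z.apply([.1253,-.0001,.283])+np.r_[POST,0]; R=tool(b)
    print(a,np.round((R0.inv()*R).as_rotvec(degrees=True),1).tolist(),np.round(R0.inv().apply(p-s["position"])*100,2).tolist())
E
```

```text
F [-6.72  2.72 -1.59] along u -6.83 tang 0.69
ringfit [ 0.5848  0.0064  0.2863 -0.5268] rms 15.72 lift 9.8 tang mm 1.6
[5.99698531e-01 3.86242326e-04 2.82860109e-01]
armframe [1.251e-01 1.000e-04 2.829e-01]
-20 [2.0, -0.1, 3.3] [-0.0, -0.89, -0.02]
-24 [4.0, -0.1, 6.8] [0.08, -1.76, -0.06]
-28 [6.0, -0.1, 10.2] [0.2, -2.62, -0.14]
-32 [8.0, -0.1, 13.7] [0.39, -3.47, -0.24]
-36 [10.0, -0.1, 17.2] [0.62, -4.3, -0.38]
-38 [11.0, -0.1, 18.9] [0.75, -4.71, -0.46]
```

>>> apply_moves(
  increments=[
    [[1, 0, 1.7, 0, -0.45, -0.01, 0], [2, -0.1, 3.3, 0, -0.89, -0.02, 0], [3, -0.1, 5, 0.04, -1.32, -0.04, 0], [4, -0.1, 6.8, 0.08, -1.76, -0.06, 0], [5, -0.1, 8.5, 0.14, -2.19, -0.1, 0], [6, -0.1, 10.2, 0.2, -2.62, -0.14, 0], [7, -0.1, 12, 0.3, -3.05, -0.19, 0], [8, -0.1, 13.7, 0.39, -3.47, -0.24, 0], [9, -0.1, 15.4, 0.5, -3.89, -0.31, 0], [10, -0.1, 17.2, 0.62, -4.3, -0.38, 0]],
  ],
)

```text
time: 10.93
position: [0.5803, -0.0383, 0.283]
orientation: [0.83, 2.502, -0.221]
force: [-4.0, 4.9, -1.8]
grip_width: 0.0
```

>>> apply_moves(
  increments=[
    [[0, 0, 0, 0, 0, 0, 0]],
  ],
)

```text
time: 11.02
position: [0.5801, -0.0382, 0.2828]
orientation: [0.832, 2.502, -0.221]
force: [-5.3, 4.4, -2.1]
grip_width: -0.0004
```

```bash
python3 - <<'E'
from h import *
ph=-.01-np.radians(36)
fu(ph,2); s=r.sense()
Rz=Ro.from_euler('z',-ph); print("armframe",Rz.apply(s["position"]-np.r_[POST,0]).round(4))
overlay("w7",ph,(120,60,520,360))
T=r.get_image("top"); print([(d["conf"],np.array(d["at"])*[640,480]) for d in r.look_for("top","camera_head")][:2])
R0=Ro.from_rotvec(s["orientation"]); print("u tool",R0.inv().apply(ringpos(ph)[1]).round(3))
E
```

```text
F [-5.24  4.19 -2.24] along u -6.78 tang 0.25
armframe [0.1248 0.0006 0.2828]
[(0.83, array([362.176, 185.184])), (0.74, array([307.712, 184.8  ]))]
u tool [-0.996  0.002 -0.088]
```

View pics/w7.png

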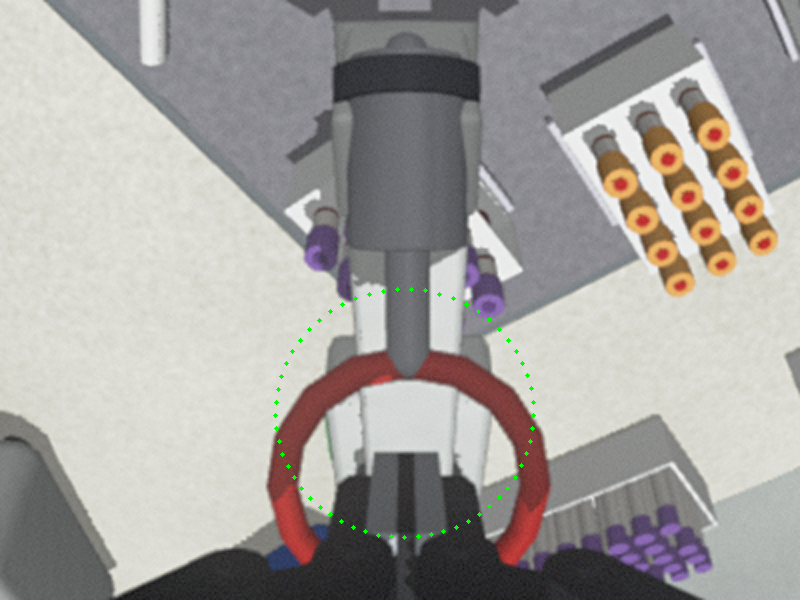

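>>> apply_moves(
  increments=[
    [[0, 0, 0, 0.15, 0, 0.01, 0], [0, 0, 0, 0.3, 0, 0.03, 0], [0, 0, 0, 0.45, 0, 0.04, 0], [0, 0, 0, 0.6, 0, 0.05, 0], [0, 0, 0, 0.75, 0, 0.07, 0], [0, 0, 0, 0.9, 0, 0.08, 0], [0, 0, 0, 1.0, 0, 0.09, 0], [0, 0, 0, 1.1, 0, 0.1, 0], [0, 0, 0, 1.1, 0, 0.1, 0]],
  ],
)

```text
time: 12.02
position: [0.5731, -0.0324, 0.2765]
orientation: [0.829, 2.503, -0.22]
force: [-2.7, 3.1, -1.0]
grip_width: 0.0001
```

```bash
python3 - <<'E'
from h import *
fu(-.01-np.radians(36),3)
E
```

```text
F [-2.79  2.86 -1.31] along u -3.98 tang 0.63
```

>>> apply_moves(
  increments=[
    [[0, 0, 0, 0.1, 0, 0.01, 0], [0, 0, 0, 0.2, 0, 0.02, 0], [0, 0, 0, 0.3, 0, 0.03, 0], [0, 0, 0, 0.45, 0, 0.04, 0], [0, 0, 0, 0.6, 0, 0.05, 0], [0, 0, 0, 0.8, 0, 0.07, 0], [0, 0, 0, 0.95, 0, 0.08, 0], [0, 0, 0, 0.95, 0, 0.08, 0]],
  ],
)

```text
time: 12.83
position: [0.5667, -0.0277, 0.271]
orientation: [0.829, 2.503, -0.22]
force: [0.2, -0.1, 0.6]
grip_width: -0.0003
```

```bash
python3 - <<'E'
from h import *
ph=-.01-np.radians(36)
fu(ph,2); overlay("w8",ph,(120,60,520,360)); delta(*goal(ph,0,-.05))
E
```

```text
F [-0.04 -0.4   0.11] along u 0.23 tang -0.34
turn [ 0.  -0.  -0.1] shift cm [ 0.11 -0.07 -6.63]
```

View pics/w8.png

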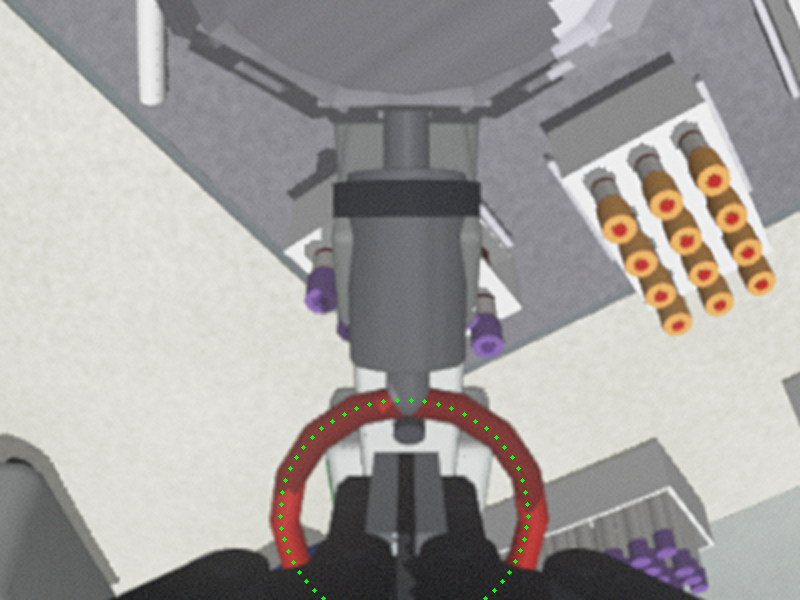

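Pin is home: ring matches the home overlay, and no force remains on the finger. Withdrawing straight out.

>>> apply_moves(
  increments=[
    [[0, 0, 0, 0, 0, -0.5, 0], [0, 0, 0, 0, 0, -1.2, 0], [0, 0, 0, 0, 0, -2, 0], [0, 0, 0, 0, 0, -3, 0], [0, 0, 0, 0, 0, -4.5, 0], [0, 0, 0, 0, 0, -6.5, 0], [0, 0, 0, 0, 0, -9, 0], [0, 0, 0, 0, 0, -12, 0], [0, 0, 0, 0, 0, -13, 0], [0, 0, 0, 0, 0, -13, 0]],
  ],
)

```text
time: 13.82
position: [0.5149, 0.0117, 0.3875]
orientation: [0.828, 2.499, -0.216]
force: [0.9, 0.1, -0.0]
grip_width: 0.0004
```

```bash
python3 - <<'E'
from h import *
ph=-.01-np.radians(36); fu(ph,2); wring(ph,0)
overlay("w9",ph,(0,0,640,480))
E
```

```text
F [ 0.72 -0.18 -0.55] along u 0.25 tang 0.28
ringfit [ 0.5459 -0.0059  0.2982 -0.6729] rms 19.04 lift -8.8 tang mm 5.7
```

View pics/w9.png

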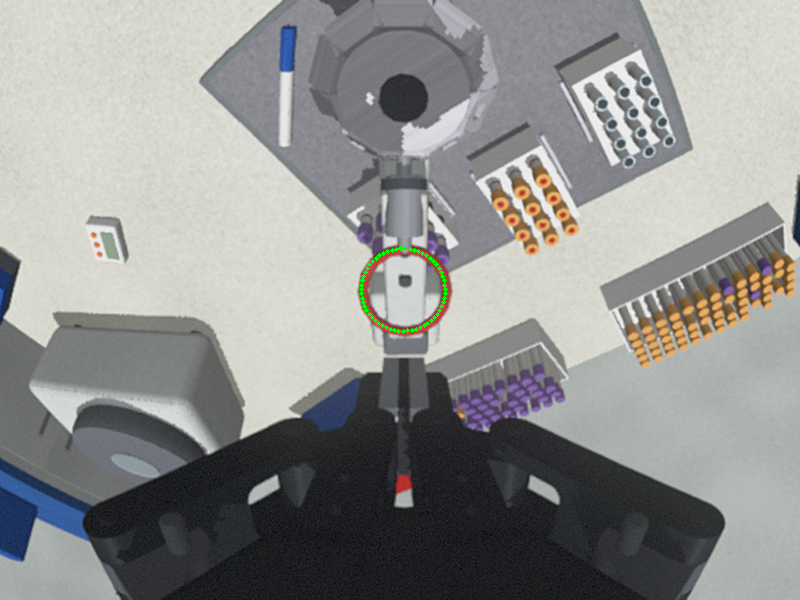

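```bash
python3 -c "
from workcell import r
print(r.hand_in())"
```

```text
the job is handed in; nothing more can be done
None
```

The camera head now stands over the purple-capped rack with the index pin home in that hole, and the job is handed in. The robot finished at about 14 s of the 42 s allowed.

I put the closed fingertips into the red ring with the tips leaning 30° outwards. The pin was lifted about 13 mm along its axis, the arm swung 36° clockwise to the right, and the pin eased back in. The fingers then came straight out.

**Checks that passed**
- **Pull force:** it rose from about 4 N to 6.8 N with the pin lifted. It was about 4 N at 2.5 mm lift, meaning the pin was already in the hole, and zero once home.
- **Pin home:** in the last wrist picture the ring lies on its predicted home position at the new hole, to within about a millimetre.
- **Other things:** all three racks, the marker and the timer look undisturbed in that picture. The jars are out of its view, and I did not check them at the end; the gripper never went near them.

**Checks that failed**
- **Ring fit:** the automatic fit failed in mid-swing and again at the end (rms 16–19 px), most likely because it picked up red in the orange caps. There I relied on the picture overlay and the forces instead.
- **First approach:** it stopped short because the last joint reached its limit. I turned the tool half round above the ring before going in; nothing was touched.

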